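# Lock a sensor board in its carrier and dock it at the reader

## Robot

A 7-joint arm with a two-finger parallel gripper is mounted at the origin on the work surface. World frame = base frame: x ahead of the robot, y to its left, z up, the work surface at z = 0. Lengths are in m, angles in rad, forces in N, time in s.
With the tool pointing down it reaches from about 0.425 to 0.95 m from the base axis. Payload 16.7 kg.
Tool frame: the origin (TCP) lies on the front face of the gripper's body, between the roots of the fingers; the fingertips stand 97 mm ahead of it and the grasp point (between the pads) lies 78 mm ahead of it; z points along the fingers, y is the direction in which the jaws open and shut (so a half turn about z gives the same grasp; the last joint's range is limited). The gripper opens to 94 mm and grips with 3 to 60 N. Pads are 16 mm wide; open, the fingers measure 119 mm over their backs; the gripper's body (75 mm by 177 mm) begins 78 mm behind the grasp point.
Start: joints at [-1.312, 0.426, 0.074, 1.606, -0.034, 1.111, -0.067], TCP at [0.268, 0.619, 0.303] pointing down, gripper open.
Joint ranges: [-2.85, 2.85], [-0.5, 2.14], [-1.23, 1.37], [0.21, 2.46], [-1.02, 4.16], [0.16, 2.05], [-2.73, 2.73]. Speed limits (rad/s): [1.89, 1.89, 2.39, 2.39, 3.01, 3.01, 3.01].

## Interface

Orientations are given as a 3x3 rotation matrix whose columns are the frame's x, y, z axes.
In Python, from plant import * gives the robot as it stands. Calls block until the motion is done:
- move_pose(position, orientation): joint-space move of the TCP to a pose.
- line_to(position, ori=None, feed=0.15, stop_force=None): straight line of the TCP; ori=None keeps the orientation; feed is the mean speed in m/s. With stop_force (N) it stops when the force on the tool has changed by that much, and returns True; else False.
- move_joints(angles): joint-space move.
- open_jaws() and gripper_close(): open the fingers fully, or close them until they stop; the grip force is fixed at half the most.
- hold(seconds).
- ik(position, orientation): joint angles nearest the present ones, or None.
- grab_frame(name): name is "side" or "top"; returns a dict with "color" (480x640x3 uint8, red, green, blue), "camera_matrix" (3x3 intrinsics, pixels), "R" (3x3) and "t" (3): a world point X has camera coordinates R X + t. Camera axes: x right, y down, z forward; pixel columns grow to the right and rows downward; lengths in m; the calibration is good to about 2 mm. A picture is of the moment at which its call begins. There is no depth.
A pose or a line that the arm cannot do raises PlanningError and nothing moves.
- sign_off(): hands the job in, once; it reports no verdict.
Readings, each from a call of its own:
- current_t(): time.
- current_qpos(): joint angles.
- current_dq(): joint speeds.
- current_joint_efforts(): joint torques, N m.
- current_position(): TCP position.
- current_eef_rot(): TCP orientation.
- current_contact_force(): force on the tool from outside, world axes, zero at the start.
- current_wrist_torque(): the same for the moment, N m.
- current_gripper_width(): opening from 0.0 (shut) to 1.0 (fully open).
Only numpy, scipy, OpenCV 4.12 (cv2) and the standard library are available. Lean on these libraries where they do the work, as an engineer would, in place of code of your own. Each camera call takes 0.05 s, during which the arm holds its last target.

## Task

Under the pipes of the drying manifold a circuit board sits raised in its sliding carrier, its two ejector levers splayed outward. First swing both levers inward until they stand upright and the board is seated all the way down, then push the carrier along its rail until it is fully home at the reader (the wide, low block at one end of the rail with a disc on top; the narrow plain block at the other end is only a bumper). Leave the levers closed and the things lying around where they are.

Things in the scene. Friction and masses are not known exactly. Their poses are not given: they have to be found in the camera images.
- rig: Fixed aluminium plate on a cream plinth, 540 mm long (y), 12 mm thick, from x = -70 to +110 mm. Origin: plate underside, 70 mm above the table, on the rail's centre line, mid travel; z up, x away from the robot (turned up to 9 degrees), y to the robot's left along the rail. Two posts (22 mm square, 292 mm high from the origin) at x = +90, y = +-250 mm carry the pipes.
- front_pipe (a point): Middle of the front one of two level steel pipes (22 mm diameter, 560 mm long along the rig's y) over the rail, at x = -30 and +30 mm of the rig, axes 280 mm above its origin; brackets join them at y = +-250 mm. They bar a vertical gripper from the levers: come in under the front pipe from the robot's side, tool leaning 27 to 40 degrees from vertical, fingers forward and down.
- carrier (a joint): Position of the grey carrier along the rig's y, m: 0 at mid rail, +0.060 and -0.060 at the two end stops (one is at the reader). It starts near 0 and slides with about 9 N of friction, staying where it is left; it may be pushed through an upright (closed) lever.
- carrier_mid (a point): Middle of the carrier's underside, 22 mm above the rig origin's level, moving with it; axes as the rig's. Carrier: 208 mm long (y), 60 mm wide (x), 14 mm thick, with cheeks at both ends, 44 mm high, holding the lever pivots (axis along x), 98 mm to either side (y) of this point and 30 mm above it.
- lever_left (a joint): Ejector lever at the carrier's +y end, rad: 0 upright (fully in, at its stop), growing as it leans outward (+y), at most 0.75; starts 0.5 to 0.65. Flat steel, 28 mm wide (x), 7 mm thick, 97 mm from pivot to end, black 22 mm long thumb pad at the end. Stiff hinge, 0.10 N m (1 to 4 N at its end), stays as left. Pushing its outer face level, inward along the rail, closes it.
- lever_right (a joint): The same at the carrier's -y end; 0 upright, growing as it leans outward (-y), up to 0.75. Starts 0.5 to 0.65.
- lever_left_pad (a point): Point on the outer side of the left lever, 70 mm from its pivot along it and 4 mm outside its middle plane. (The thumb pad, 75 to 97 mm from the pivot, has its outer face 8 mm outside that plane.)
- lever_right_pad (a point): The same on the right lever.
- board_left_end (a point): Underside of the board's +y end, 80 mm from its middle. The green board stands on edge along the rail: 166 mm long at its foot, 82 mm high, 12 mm thick at its rims. This point is 30.5 mm above carrier_mid when seated, 8 to 11 mm more at the start; guides keep it level, it rests on the lever toes and comes down by its own weight once both levers are in.
- board_right_end (a point): The same for the -y end.
- reader: Reader: fixed white block on the plate, 100 mm (x) by 56 mm (y) by 28 mm with a dark disc and two ridges on top (ridge tops 36 mm above its underside). At either end of the rail (194 mm from the rig's origin along y). Origin: centre of its underside. With the carrier home, carrier_mid is 134 mm from it, measured level.
- bumper: Plain fixed white block, 36 by 56 by 20 mm, at the rail's other end. Origin: centre of its underside.
- bung: Bystander: black rubber stopper, 36 mm across, 34 mm high, on the plate behind the rail. Origin: underside.
- dish: Bystander: small white dish, 44 mm across, 14 mm high, on the plate in front of the rail. Origin: underside.
- beaker: Bystander: glass beaker, 72 mm across, 90 mm high, in front of the rig on the left. Origin: underside.
- flask: Bystander: amber conical flask, 88 mm across, 133 mm high, to the right of the rig. Origin: underside.
- bottle: Bystander: amber bottle, 70 mm across, 150 mm high, to the left of the rig. Origin: underside.
- wrench: Bystander: steel wrench 160 mm long lying in front of the rig. Origin: underside.
- tray: Bystander: grey divided tray 100 x 150 x 30 mm in front of the rig on the right. Origin: underside.

How it is judged:
On the way, in this order (a step that is already met when the one before it is completed fails the run):
1. both levers swung in and the board seated at both ends, before the carrier is home (value of joint each of lever_left, lever_right below 0.12 rad and z of each of board_left_end, board_right_end in the frame of carrier_mid below 0.0335 m and not (horizontal distance between carrier_mid and reader below 0.14 m)), for 0.1 s.
2. the carrier pushed home at the reader (horizontal distance between carrier_mid and reader below 0.14 m), for 0.2 s.
At the end, for the whole second after the job is handed in: Both levers within 0.12 rad of upright, both board ends within 3 mm of fully seated, the carrier within 6 mm of its end stop at the reader and at rest (value of joint each of lever_left, lever_right below 0.12 rad and z of each of board_left_end, board_right_end in the frame of carrier_mid below 0.0335 m and horizontal distance between carrier_mid and reader below 0.14 m and velocity of joint carrier between -0.01 and 0.01 m/s); the robot touches nothing.
It fails at once if a bystander was displaced by more than 40 mm (distance of any of bung, dish, beaker, flask, bottle, wrench, tray from where it was at the start of the episode above 0.04 m).
It also fails if it takes over 61 s, if anything falls off the work surface, if the arm or the gripper's body presses on something with over 40 N, if the wrist force passes 120 N, or if a joint passes its speed limit or range.

## Working session

There is one attempt and no reset: what is moved stays moved. The work goes in short steps, each a Python script; the robot and the scene stay as the last script left them, time stands still between calls to the robot, and variables do not carry over. Pictures are saved under pics/ and viewed, and the job is handed in when it is done.

```bash
mkdir -p pics
python3 - <<'E'
from plant import *
import cv2,numpy as np
for n in("side","top"):
    f=grab_frame(n); cv2.imwrite(f"pics/{n}0.png",f["color"][:,:,::-1]); np.savez(f"{n}0.npz",**f)
    print(n,f["camera_matrix"].tolist(),(-f["R"].T@f["t"]).round(3),f["R"].round(3).tolist())
print(current_t(),current_position(),current_eef_rot().round(3).tolist())
E
```

```text
side [[598.1770160782823, 0.0, 314.849286731929], [0.0, 598.1770160782823, 246.08751639646908], [0.0, 0.0, 1.0]] [-0.375  1.067  1.496] [[-0.767, -0.642, 0.0], [-0.435, 0.52, -0.735], [0.472, -0.564, -0.678]]
top [[615.600856652141, 0.0, 309.97292863287294], [0.0, 615.600856652141, 238.94669995487718], [0.0, 0.0, 1.0]] [0.319 0.012 1.749] [[-0.006, -1.0, -0.004], [-0.991, 0.006, -0.132], [0.132, 0.003, -0.991]]
0.1 [0.26824168 0.61911248 0.30203718] [[-0.918, 0.398, -0.0], [0.398, 0.918, -0.001], [-0.0, -0.001, -1.0]]
```

```bash
ls; sleep 1
```

```text
pics
side0.npz
top0.npz
```

View pics/side0.png

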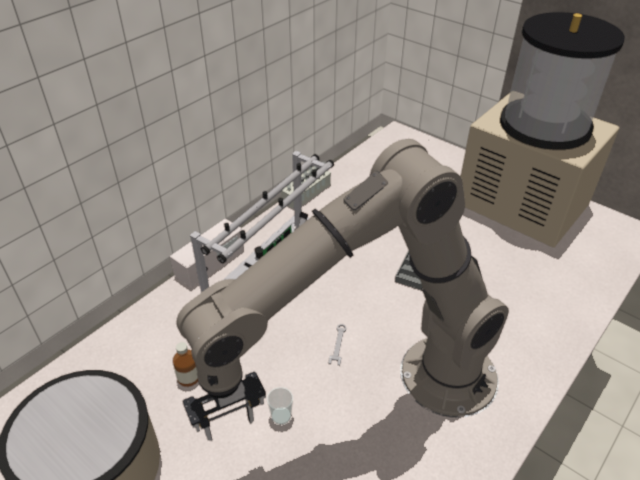

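View pics/top0.png

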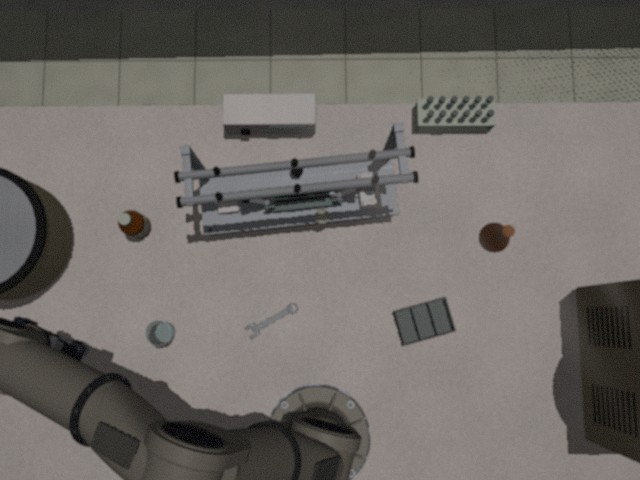

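Run:
```python
import cv2
a=cv2.imread("pics/top0.png")[115:245,165:425]; cv2.imwrite("pics/top0c.png",cv2.resize(cv2.convertScaleAbs(a,alpha=1.3),None,fx=3,fy=3,interpolation=cv2.INTER_CUBIC))
a=cv2.imread("pics/side0.png")[140:300,165:365]; cv2.imwrite("pics/side0c.png",cv2.resize(a,None,fx=3.7,fy=3.7,interpolation=cv2.INTER_CUBIC))
```

```text
(no output)
```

View pics/top0c.png

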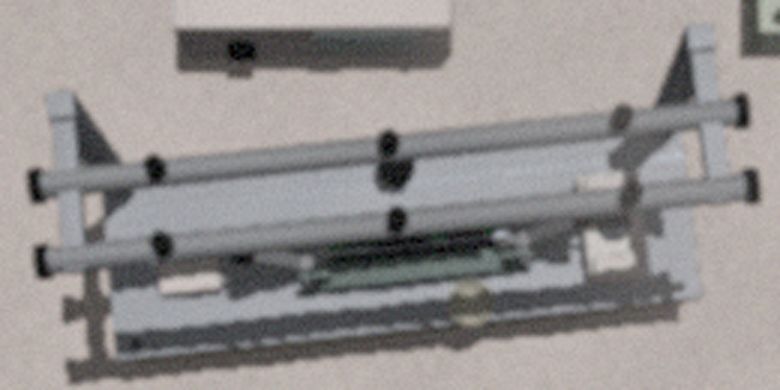

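View pics/side0c.png

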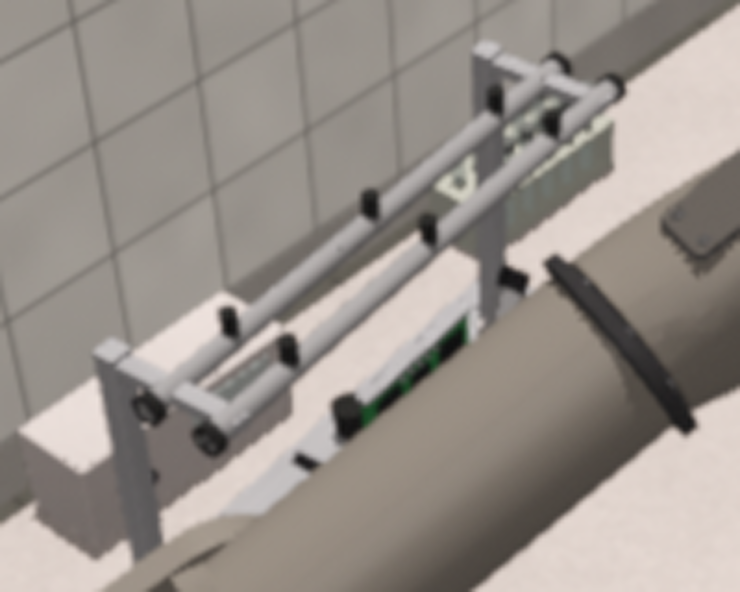

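```bash
cat > h.py <<'E'
import numpy as np,cv2
def cam(n):
    d=np.load(n+".npz"); return d["camera_matrix"],d["R"],d["t"]
def ray(c,u,v,z):
    K,R,t=c; o=-R.T@t; d=R.T@np.linalg.solve(K,[u,v,1]); return o+d*(z-o[2])/d[2]
def proj(c,X):
    K,R,t=c; p=(np.atleast_2d(X)@R.T+t)@K.T; return p[:,:2]/p[:,2:]
E
python3 - <<'E'
from h import *
T=cam("top0");S=cam("side0")
F=[ray(T,179,202.3,.35),ray(T,415.7,177,.35)];B=[ray(T,177.3,176.7,.35),ray(T,412.3,151.7,.35)]
for a in F+B: print(a.round(4))
print(np.linalg.norm(F[0]-F[1]),np.linalg.norm(B[0]-B[1]),(F[0]+F[1])/2,(B[0]+B[1])/2)
m=sum(F+B)/4; y=(F[0]-F[1])+(B[0]-B[1]); yaw=np.arctan2(-y[0],y[1]); print(m,np.degrees(yaw))
for n,l in (("side",[(210,437),(617,87),(148,408),(558,65)]),):
  P=[ray(S,165+u/3.7,140+v/3.7,.35) for u,v in l]
  for p in P: print(p.round(4))
c,s=np.cos(yaw),np.sin(yaw);R=np.array([[c,-s,0],[s,c,0],[0,0,1]])
o=np.array([m[0],m[1],.07]); np.savez("rig.npz",R=R,o=o)
for nm,u,v,z in(("reader front",608,250,.11),("reader back",600,182,.11),("bumper",190,284,.102),("dish",470,303,.09)):
  print(nm,R.T@(ray(T,165+u/3,115+v/3,z)-o))
for nm,u,v in(("beaker",160,333),("wrench",272,320),("tray",424,321),("flask",492,237),("bottle",133,225)):print(nm,ray(T,u,v,.02).round(3))
E
```

```text
[0.5925 0.3186 0.35  ]
[ 0.6486 -0.2301  0.35  ]
[0.6531 0.3239 0.35  ]
[ 0.709  -0.2239  0.35  ]
0.5515503180365252 0.5506279346087584 [0.62052782 0.04421116 0.35      ] [0.68103305 0.04996271 0.35      ]
[0.65078043 0.04708693 0.35      ] 5.834527810042055
[0.5881 0.3168 0.35  ]
[ 0.6388 -0.2324  0.35  ]
[0.6473 0.325  0.35  ]
[ 0.7017 -0.2251  0.35  ]
reader front [-0.02286938 -0.18574382  0.04      ]
reader back [ 0.04025672 -0.18605493  0.04      ]
bumper [-0.01148438  0.19335022  0.032     ]
dish [-0.05423968 -0.05723661  0.02      ]
beaker [0.288 0.436 0.02 ]
wrench [0.322 0.124 0.02 ]
tray [ 0.317 -0.299  0.02 ]
flask [ 0.551 -0.498  0.02 ]
bottle [0.592 0.52  0.02 ]
```

```bash
cat >> h.py <<'E'
yaw=np.radians(5.6);c_,s_=np.cos(yaw),np.sin(yaw)
RR=np.array([[c_,-s_,0],[s_,c_,0],[0,0,1]]); OO=np.array([.6475,.0466,.07])
def W(p): return OO+RR@np.asarray(p,float)
def rig(p): return RR.T@(np.asarray(p)-OO)
def ori(deg,flip=1):
    a=np.radians(deg); z=np.array([np.sin(a),0,-np.cos(a)]); y=np.array([0,flip,0.]); x=np.cross(y,z)
    return RR@np.c_[x,y,z]
def tcp(tip,deg,back=0):  # tip in rig coords -> TCP world
    return W(tip)-ori(deg)[:,2]*(.097+back)
E
python3 - <<'E'
from h import *
from plant import *
for y in (.2,.1,.05,-.1,-.2):
  for b in (0,.14):
    for d in (30,34,38):
      for f in (1,-1):
        q=ik(tcp([.012,y,.112],d,b),ori(d,f)); print(y,b,d,f,None if q is None else np.round(q,2))
E
```

```text
0.2 0 30 1 [-0.85  0.25  0.31  2.05  0.4   0.41  0.76]
0.2 0 30 -1 [-1.13  0.29  0.64  2.07  0.14  0.37 -2.14]
0.2 0 34 1 [-0.93  0.24  0.36  2.11  0.6   0.33  0.55]
0.2 0 34 -1 [-1.17  0.27  0.65  2.12  0.35  0.28 -2.36]
0.2 0 38 1 [-1.03  0.24  0.45  2.17  0.89  0.26  0.24]
0.2 0 38 -1 [-1.28  0.29  0.77  2.18  0.57  0.19 -2.61]
0.2 0.14 30 1 [-1.04 -0.02  0.37  2.05  0.44  0.71  0.73]
0.2 0.14 30 -1 [-0.93 -0.01  0.26  2.04  0.43  0.7  -2.41]
0.2 0.14 34 1 [-1.09 -0.06  0.38  2.12  0.59  0.65  0.56]
0.2 0.14 34 -1 [-0.8  -0.04  0.09  2.11  0.57  0.64 -2.56]
0.2 0.14 38 1 [-1.14 -0.09  0.38  2.19  0.78  0.62  0.36]
0.2 0.14 38 -1 [ 0.4  -0.01 -1.1   2.13  0.69  0.56 -2.68]
0.1 0 30 1 [-0.72  0.21  0.36  2.11  0.21  0.34  1.1 ]
0.1 0 30 -1 [-0.85  0.22  0.51  2.12  0.1   0.33 -1.94]
0.1 0 34 1 [-0.77  0.2   0.4   2.17  0.4   0.24  0.9 ]
0.1 0 34 -1 [-0.76  0.2   0.39  2.17  0.41  0.24 -2.24]
0.1 0 38 1 [-0.68  0.18  0.28  2.22  0.92  0.19  0.38]
0.1 0 38 -1 [-0.8   0.19  0.41  2.22  0.83  0.16 -2.68]
0.1 0.14 30 1 [-1.03 -0.1   0.54  2.11  0.39  0.66  0.94]
0.1 0.14 30 -1 [-0.71 -0.
[... 1655 characters left out ...]
.47]
-0.2 0 30 1 [-0.47  0.35  0.83  2.05 -0.97  0.53  2.71]
-0.2 0 30 -1 [-0.23  0.29  0.52  2.04 -0.76  0.45 -0.62]
-0.2 0 34 1 [ 0.63  0.29 -0.47  2.04 -0.14  0.27  2.  ]
-0.2 0 34 -1 [ 0.11  0.25  0.12  2.07 -0.71  0.32 -0.63]
-0.2 0 38 1 [ 0.79  0.31 -0.64  2.08 -0.09  0.17  1.98]
-0.2 0 38 -1 [ 0.17  0.25  0.07  2.12 -1.01  0.26 -0.31]
-0.2 0.14 30 1 [-1.27 -0.37  1.3   2.05  0.41  0.7   1.53]
-0.2 0.14 30 -1 [-0.49 -0.01  0.76  2.03 -0.29  0.64 -1.01]
-0.2 0.14 34 1 [-1.23 -0.48  1.21  2.12  0.6   0.66  1.37]
-0.2 0.14 34 -1 [-0.65 -0.08  0.91  2.11 -0.28  0.54 -1.  ]
-0.2 0.14 38 1 [-0.5  -0.1   0.77  2.18 -0.41  0.44  2.28]
-0.2 0.14 38 -1 [-1.01 -0.31  1.15  2.19  0.22  0.45 -1.42]
```

Run:
```python
from h import *
from plant import *
D=32
gripper_close(); p=current_position(); line_to(p+[0,0,.12],feed=.25)
move_pose(tcp([0,.2,.112],D,.15),ori(D))
print(current_t(),rig(current_position()),current_qpos().round(2),current_contact_force())
for n in("side","top"):
    f=grab_frame(n); cv2.imwrite(f"pics/{n}1.png",f["color"][:,:,::-1])
    a=f["color"][140:300,165:365] if n=="side" else f["color"][110:250,165:425]
    k=3.7 if n=="side" else 3
    cv2.imwrite(f"pics/{n}1c.png",cv2.resize(cv2.convertScaleAbs(a[:,:,::-1].copy(),alpha=1.3),None,fx=k,fy=k,interpolation=cv2.INTER_CUBIC))
```

```text
3.8667 [-0.13078667  0.20108214  0.32164096] [-1.07 -0.08  0.34  2.1   0.53  0.71  0.62] [ 0.60064247 -0.77648429 -0.37104028]
```

View pics/side1.png

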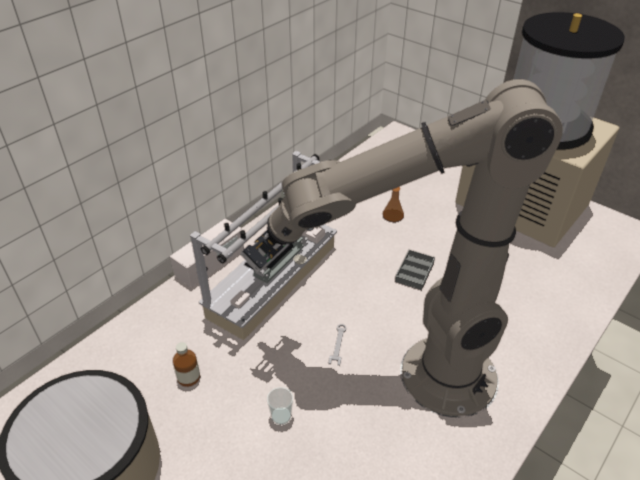

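View pics/top1c.png

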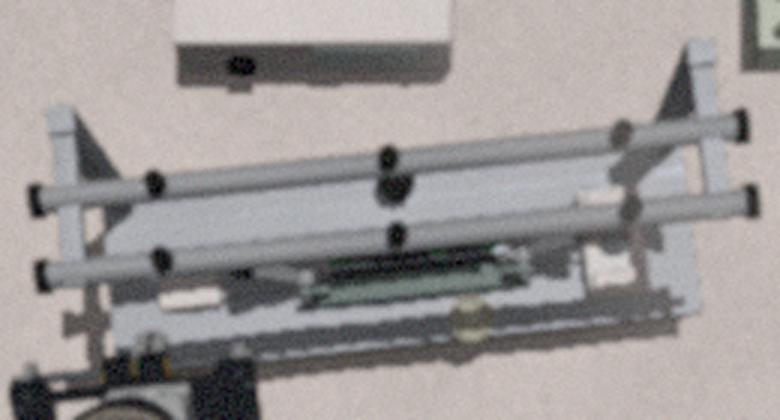

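View pics/side1c.png

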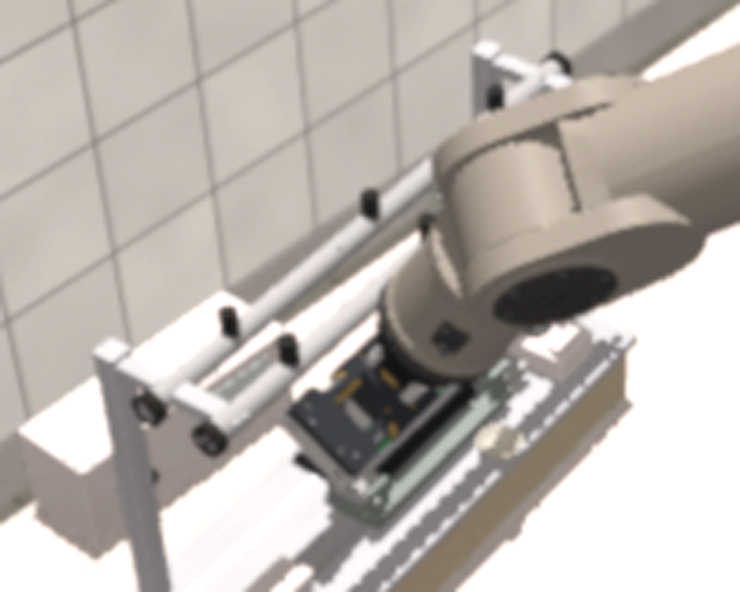

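Run:
```python
from h import *
S=cam("side0");T=cam("top0")
for s in (1,-1):
  for th in(.5,.57,.65):
    X=W([0,s*(.098+.086*np.sin(th)+.006),.052+.086*np.cos(th)])
    print(s,th,((proj(S,X)-[165,140])*3.7).round(),((proj(T,X)-[165,110])*3).round())
print([(((proj(S,W(p))-[165,140])*3.7).round(),((proj(T,W(p))-[165,110])*3).round()) for p in ([.07,0,.046],[-.03,.28,.28],[-.03,-.28,.28])])
```

```text
1 0.5 [[301. 465.]] [[230. 263.]]
1 0.57 [[298. 471.]] [[225. 264.]]
1 0.65 [[294. 478.]] [[219. 266.]]
-1 0.5 [[502. 281.]] [[568. 228.]]
-1 0.57 [[506. 280.]] [[573. 228.]]
-1 0.65 [[509. 280.]] [[580. 229.]]
[(array([[349., 406.]]), array([[393., 189.]])), (array([[203., 440.]]), array([[ 37., 280.]])), (array([[613.,  83.]]), array([[759., 206.]]))]
```

Run:
```python
from h import *
from plant import *
D=32
print(line_to(tcp([0,.2,.112],D),feed=.12,stop_force=12), rig(current_position()),current_contact_force().round(1))
r=line_to(tcp([0,.10,.112],D),feed=.04,stop_force=7)
print(r,rig(current_position()),current_contact_force().round(1),current_t())
for n in("side","top"):
    f=grab_frame(n); cv2.imwrite(f"pics/{n}2.png",f["color"][:,:,::-1])
    a=f["color"][140:300,165:365] if n=="side" else f["color"][110:250,165:425]
    k=3.7 if n=="side" else 3
    cv2.imwrite(f"pics/{n}2c.png",cv2.resize(a[:,:,::-1],None,fx=k,fy=k,interpolation=cv2.INTER_CUBIC))
```

```text
False [-0.05144624  0.20012486  0.19483263] [ 0.4  0.1 -0.4]
True [-0.05151641  0.10709954  0.19407494] [0.7 1.4 0.5] 7.425
```

View pics/side2c.png

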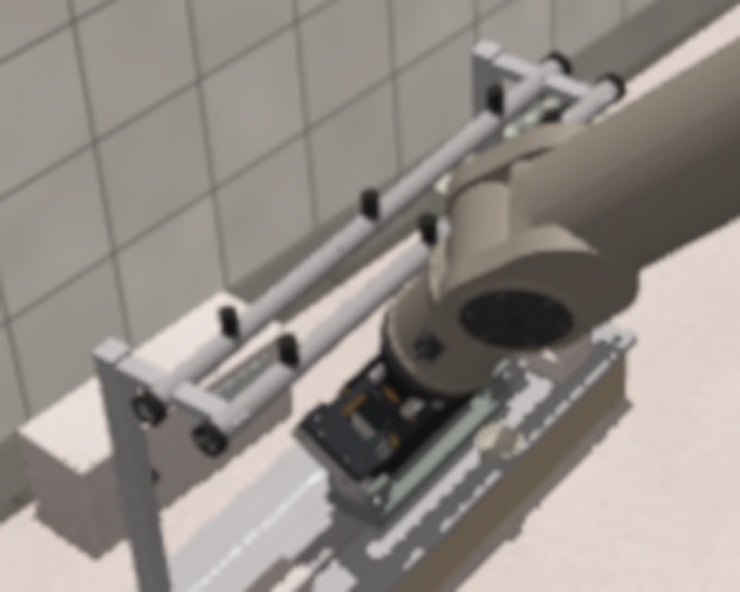

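View pics/top2c.png

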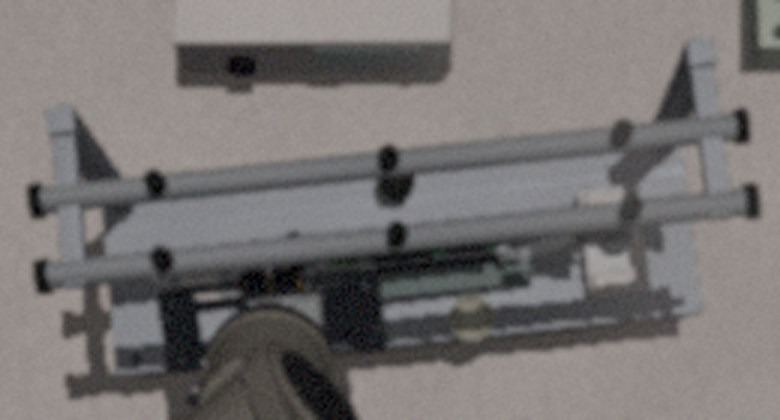

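Run:
```python
from h import *
from plant import *
D=32
p=current_position(); line_to(p+.003*RR[:,1],feed=.05); print(current_contact_force().round(1))
line_to(tcp([0,.11,.112],D,.15),feed=.2)
move_pose(tcp([0,-.207,.112],D,.15),ori(D,-1))
print(current_t(),rig(current_position()).round(4),current_qpos().round(2))
for n in("side","top"):
    f=grab_frame(n); cv2.imwrite(f"pics/{n}3.png",f["color"][:,:,::-1])
    a=f["color"][140:300,165:365] if n=="side" else f["color"][110:250,165:425]
    k=3.7 if n=="side" else 3
    cv2.imwrite(f"pics/{n}3c.png",cv2.resize(a[:,:,::-1],None,fx=k,fy=k,interpolation=cv2.INTER_CUBIC))
print(line_to(tcp([0,-.207,.112],D),ori(D,-1),feed=.12,stop_force=12), rig(current_position()).round(4),current_contact_force().round(1))
```

```text
[-0.   0.3 -0.1]
10.7167 [-0.1307 -0.2065  0.3213] [ 0.59 -0.   -0.3   2.03 -0.36  0.62 -0.94]
False [-0.0514 -0.2072  0.195 ] [-0.8  0.1  0.2]
```

View pics/side3c.png

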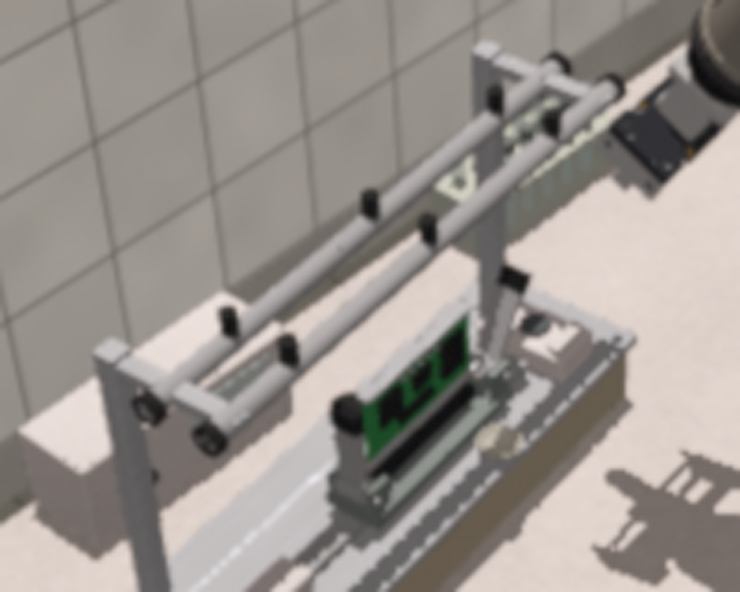

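View pics/top3c.png

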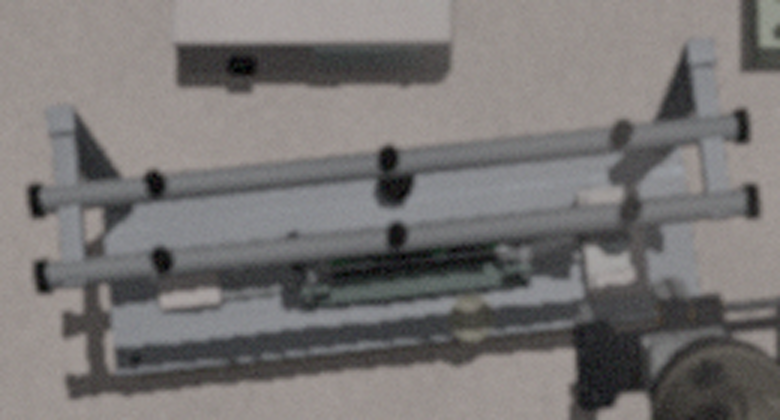

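The side view shows the left lever upright, with its pad at (348,412) in the crop. The right lever still leans out, pad at (512,278). The reader with its disc is at the right, -y end (535,325). Next I push the right lever in.

Run:
```python
from h import *
from plant import *
D=32
r=line_to(tcp([0,-.09,.112],D),feed=.04,stop_force=7)
print(r,rig(current_position()).round(4),current_contact_force().round(1),current_t())
p=current_position(); line_to(p-.003*RR[:,1],feed=.05); print(current_contact_force().round(1))
line_to(p-.003*RR[:,1]-ori(D)[:,2]*.15,feed=.2)
move_pose(tcp([0,-.30,.112],D,.20),ori(D,-1))
print(current_t())
for n in("side","top"):
    f=grab_frame(n); cv2.imwrite(f"pics/{n}4.png",f["color"][:,:,::-1])
    a=f["color"][140:300,165:365] if n=="side" else f["color"][110:250,165:425]
    k=3.7 if n=="side" else 3
    cv2.imwrite(f"pics/{n}4c.png",cv2.resize(a[:,:,::-1],None,fx=k,fy=k,interpolation=cv2.INTER_CUBIC))
```

```text
True [-0.0515 -0.1278  0.1941] [-0.1  0.3 -0.7] 14.05
[-0.3 -0.4  0.5]
15.9417
```

View pics/side4c.png

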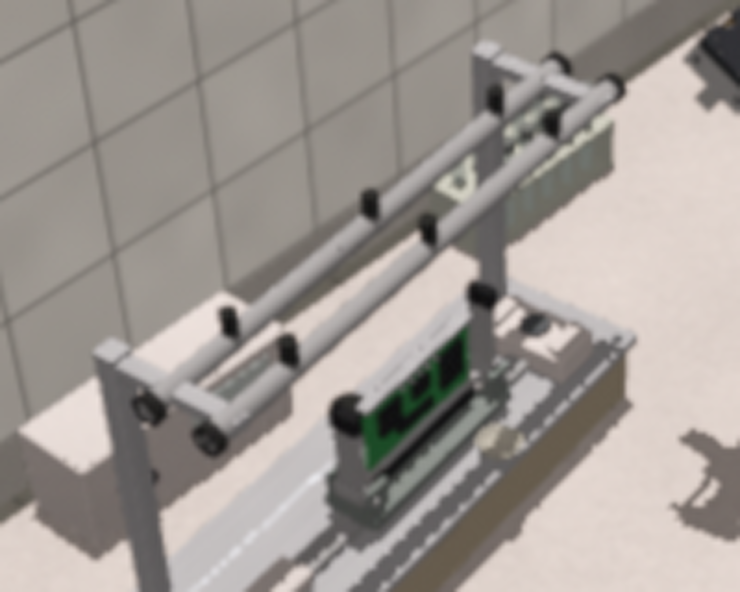

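View pics/top4c.png

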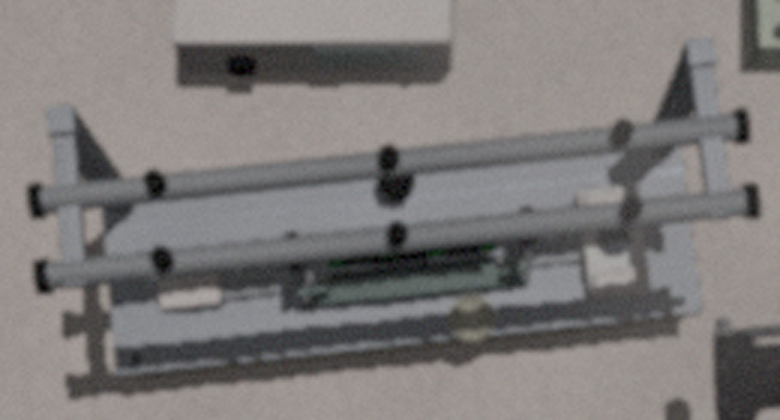

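Both levers now look upright, with pads at (348,412) and (482,294) in the side crop, and the board has dropped into the carrier. The finger stops at +107 and -128 mm are 235 mm apart. I expected about 237 mm with both levers closed, so that agrees. Now I push the carrier home through the left lever.

Run:
```python
from h import *
from plant import *
D=32
move_pose(tcp([0,.135,.112],D,.15),ori(D,1))
print(current_t(),line_to(tcp([0,.135,.112],D),ori(D),feed=.12,stop_force=12), rig(current_position()).round(4),current_contact_force().round(1))
print(line_to(tcp([0,.07,.112],D),feed=.04,stop_force=22),rig(current_position()).round(4),current_contact_force().round(1))
print(line_to(tcp([0,.035,.112],D),feed=.02,stop_force=18),rig(current_position()).round(4),current_contact_force().round(1),current_t())
```

```text
17.8083 False [-0.0514  0.1351  0.1949] [-0.4  0.9  0.1]
False [-0.0514  0.0709  0.1943] [ 0.6  7.1 -1.9]
True [-0.0514  0.059   0.1942] [-0.6  5.1  0.6] 21.8833
```

Run:
```python
from h import *
from plant import *
D=32
p=current_position(); line_to(p+.006*RR[:,1],feed=.05); print(current_contact_force().round(1))
line_to(p+.006*RR[:,1]-ori(D)[:,2]*.15,feed=.2)
move_pose(tcp([0,.33,.112],D,.25),ori(D,1))
print(current_t())
for n in("side","top"):
    f=grab_frame(n); cv2.imwrite(f"pics/{n}5.png",f["color"][:,:,::-1]); np.savez(f"{n}5.npz",**f)
    a=f["color"][140:300,165:365] if n=="side" else f["color"][110:250,165:425]
    k=3.7 if n=="side" else 3
    cv2.imwrite(f"pics/{n}5c.png",cv2.resize(a[:,:,::-1],None,fx=k,fy=k,interpolation=cv2.INTER_CUBIC))
S=cam("side0")
for cy in(-.06,-.05): print([((proj(S,W(q))-[165,140])*3.7).round() for q in ([0,cy+.104,.14],[0,cy-.104,.14],[-.03,cy-.104,.022],[-.03,cy+.104,.022],[-.05,-.166,.04])])
```

```text
[ 0.3 -0.2 -0.4]
24.15
[array([[375., 386.]]), array([[514., 259.]]), array([[541., 367.]]), array([[409., 497.]]), array([[560., 360.]])]
[array([[368., 393.]]), array([[508., 265.]]), array([[535., 373.]]), array([[402., 503.]]), array([[560., 360.]])]
```

View pics/side5c.png

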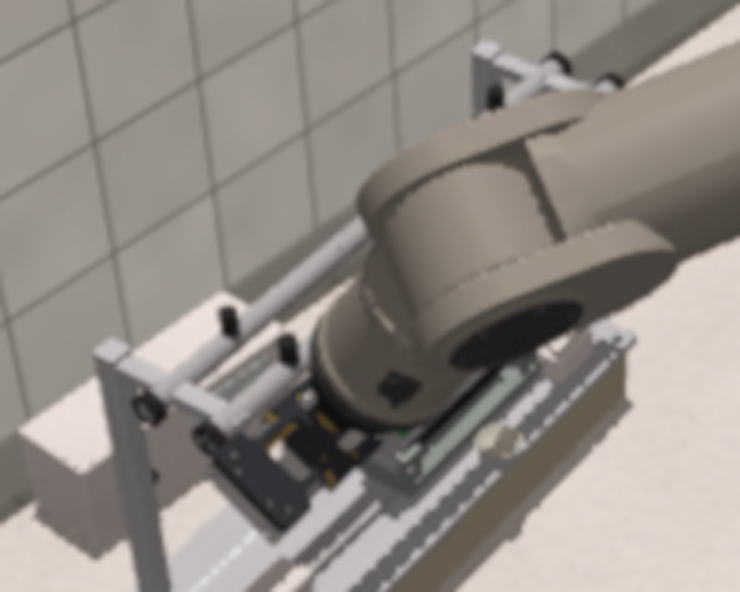

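View pics/top5c.png

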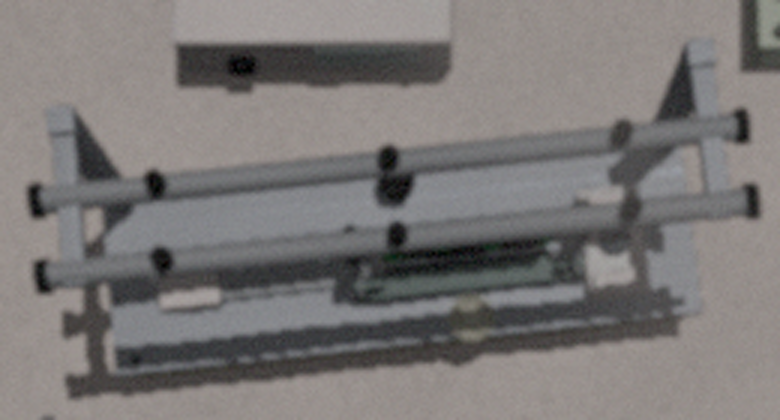

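View pics/side5.png

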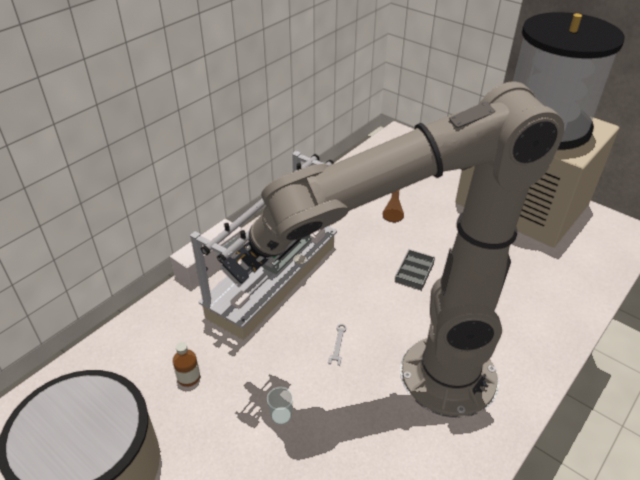

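The arm blocks the side view. There is time to swing it to the clear pose on the right and check.

Run:
```python
from h import *
from plant import *
D=32
move_pose(tcp([0,-.30,.112],D,.25),ori(D,-1))
print(current_t(),current_contact_force().round(1))
f=grab_frame("side"); a=f["color"][190:290,240:350]
cv2.imwrite("pics/side6c.png",cv2.resize(a[:,:,::-1],None,fx=6,fy=6,interpolation=cv2.INTER_CUBIC))
f=grab_frame("top"); cv2.imwrite("pics/top6.png",f["color"][:,:,::-1])
S=cam("side0")
for cy in(-.06,-.05): print([((proj(S,W(q))-[240,190])*6).round().tolist() for q in ([-.03,cy-.104,.022],[-.03,cy+.104,.022],[-.03,cy+.104,.036],[-.05,-.166,.04],[-.006,cy+.083,.022+.0305+.082],[-.006,cy-.083,.022+.0305+.082])])
```

```text
26.5 [ 0.7 -0.3 -0.3]
[[[428.0, 296.0]], [[213.0, 505.0]], [[212.0, 487.0]], [[458.0, 284.0]], [[191.0, 316.0]], [[371.0, 152.0]]]
[[[418.0, 305.0]], [[202.0, 516.0]], [[201.0, 498.0]], [[458.0, 284.0]], [[180.0, 326.0]], [[361.0, 161.0]]]
```

View pics/side6c.png

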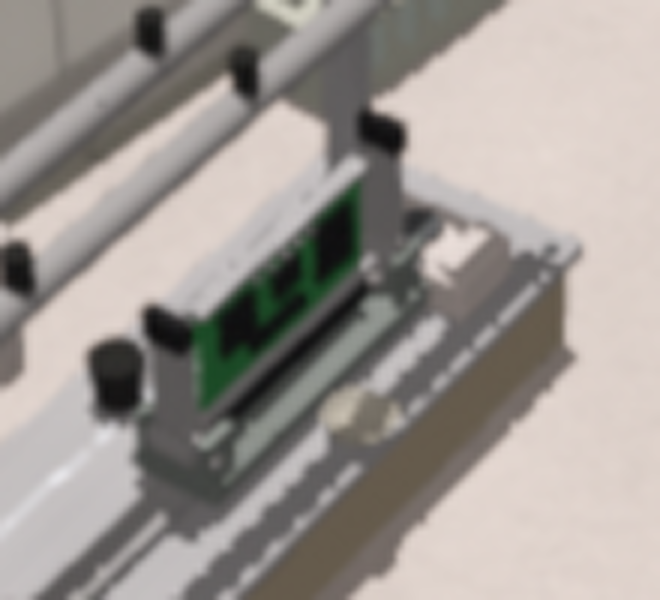

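View pics/top6.png

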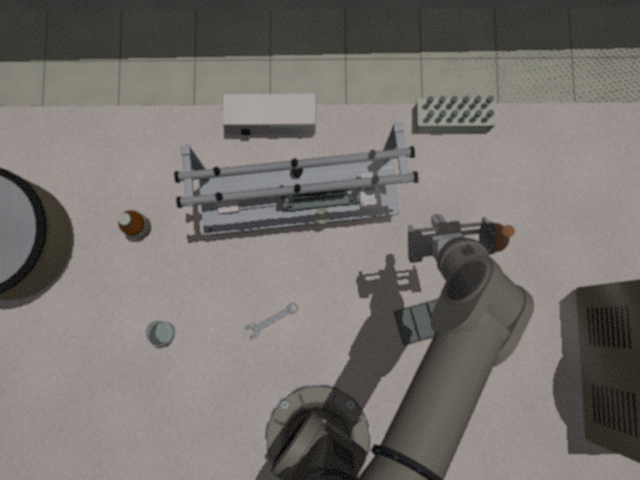

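Run:
```python
from plant import *
print(current_position(),current_contact_force(),current_t()); sign_off()
```

```text
[ 0.49421513 -0.26902079  0.4762531 ] [-0.16703144 -0.41298789 -0.51232664] 26.6
the job is handed in; nothing more can be done
```

I closed both levers, the board dropped into its seat, and I pushed the carrier home to the reader. I handed the job in at 26.6 s; no verdict was reported.

**What I did:** With closed fingers leaning 32° under the front pipe, I pushed the left lever in, then the right, each until the force jumped by 7 N. I then pushed the carrier toward the reader at the -y end through the upright left lever. It stopped firmly (an 18 N jump) with the fingers 48 mm from where they had stopped when closing that lever. The gripper then backed away to a clear pose.

**Last checks:**
- **Levers:** both look upright in the final side picture. When I closed them, the two finger stops were 235 mm apart, against about 237 mm expected.
- **Board:** its top edge matches the predicted seated position, to within the picture's accuracy of a few mm.
- **Carrier:** its edges match the predicted home position (-60 mm) to about 3 mm. The finger travel puts it at about -58 mm. Both are inside the 6 mm tolerance.
- **Bystanders:** those in view look unmoved. The arm partly hides the tray and flask in the last top view, but both were clear in the side view just before.
- **Contact:** the tool force was about 0.7 N, which is sensor noise, and the gripper was well clear of everything.

The top and side cameras disagreed by about 5 mm on the rig's x position. I used a value between the two, and it caused no problem.

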